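# Change over the vial trays

## Robot

A 6-joint arm with a two-finger parallel gripper is mounted at the origin on the work surface. World frame = base frame: x ahead of the robot, y to its left, z up, the work surface at z = 0. Lengths are in mm, angles in rad, forces in N, time in s.
With the tool pointing down it reaches from about 350 to 775 mm from the base axis. Payload 7.3 kg.
Tool frame: the origin (TCP) lies at the very end of the fingers, on their centre line; the grasp point (between the pads) lies 19 mm behind it; x points along the fingers, z is the direction in which the jaws open and shut, and the axes are right-handed (so a half turn about x gives the same grasp; the last joint's range is limited). The gripper opens to 92 mm and grips with 3 to 60 N. Pads are 19 mm wide; open, the fingers measure 130 mm over their backs; the gripper's body (75 mm by 190 mm) begins 47 mm behind the grasp point.
Start: joints at [-0.146, 0.342, 1.524, -0, 1.275, -0.146], TCP at [525.019, 0.019, 226.741] pointing down, gripper open.
Joint ranges: [-2.53, 2.53], [-0.77, 2.02], [0.04, 2.7], [-1, 4.14], [0.28, 2.66], [-3.11, 3.11]. Speed limits (rad/s): [2.57, 2.57, 3.14, 3.14, 3.14, 3.14].

## Interface

Orientations are given as [roll, pitch, yaw] about the fixed x, y, z axes, in that order (R = Rz(yaw) Ry(pitch) Rx(roll)).
In Python, from plant import * gives the robot as it stands.
- The arm moves only by the tool carry_out, never from a script. Its argument "rows" is a list of rows, each a list of 4 numbers: the shift along the world's x, y, z in mm, then the turn about the world's z in degrees. In form: [[x, y, z, twist], ...]. A call has 1 to 20 rows; each row is the pose to reach, as a shift and turn from the pose measured when the call began; what a row does not reach only later rows make up. A row lasts 1/12 s, in which the tool goes at most 41.7 mm and 7.16 degrees, less where a joint would pass 70% of its speed; a pose out of reach is approached as far as the arm can. A call with a gripper value outside its range is refused whole. "hand" is the finger opening in mm, from 0 to 91.8, set as the call begins (left out, the last holds). The fingers move at their own pace and stop on an object; the grip force is fixed at half the most. Time passes only in rows, so rows that repeat a pose let the fingers close. It gives the time, the measured TCP pose, the force and the opening at its end, in the units of the state.
- get_obs(): the state, without advancing time (a new reading comes with each control period).
- capture(name): name is "scene" or "side" or "wrist"; returns the picture (480x640x3 uint8, red, green, blue); there is no depth.
- camera_info(name): a dict with "camera_matrix" (3x3 intrinsics, pixels), "pose" (4x4, takes a point from camera to world coordinates); the wrist camera has in their place "mount" (4x4, takes a point from camera to tool coordinates, whose origin is the TCP and whose axes are the tool frame's). Camera axes: x right, y down, z forward; pixel columns grow to the right and rows downward; lengths in mm; the calibration is good to about 2 mm. A picture is of the moment at which its call begins: read the wrist's pose just before it. camera_info takes no time and is no camera call.
- close_job(): hands the job in, once; it reports no verdict.
The state is a dict: "time": time; "joint_positions": joint angles; "dq": joint speeds; "tau": joint torques, N m; "tool_pos": TCP position; "tcp_rot": TCP orientation; "contact_force": force on the tool from outside, world axes, zero at the start; "moment": the same for the moment, N m; "grip_width": finger opening in mm.
Only numpy, scipy, OpenCV 4.12 (cv2) and the standard library are available. Lean on these libraries where they do the work, as an engineer would, in place of code of your own. Each camera call takes 0.05 s, during which the arm holds its last target. There are 200 camera calls.

## Task

The empty blue tray has been left open: push it fully home first, and only then hook a fingertip behind the lip of the green tray and draw it out along its rail as far as it goes, so that its vials can be reached. Do it without pinching either lip between the fingers, keep the three vials standing in the green tray, and leave the other bottles and the loose vial where they are.

Things in the scene. Friction and masses are not known exactly. Their poses are not given: they have to be found in the camera images.
- green_station: Low white vial station fixed to the bench, green stripe along its clear hood's front. Origin: on the bench under the middle of the hood's front edge; x points into the station (the tray slides out along -x), y across, z up. The hood covers x 0 to 150 mm, y -60 to 60, top 76 mm above the bench. A base plate 10 mm high under the tray reaches out to x = -160 mm (y -60 to 60).
- green_tray (a joint): How far the green tray is drawn out along its rail, in m: 0 = fully home (stop), 0.11 = fully out (stop). It stays where it is left; moving it takes about 2 to 4 N. It starts home, with three loose vials standing in the compartment behind the cross wall.
- green_lip_top (a point): Middle of the top edge of the green upright lip at the tray's front, 55 mm above the bench; travels with the tray, axes parallel to the station's (x into the station). The lip (with a face plate, green_face, glued on its outside) is 12 mm thick: from 3.5 mm behind this point (+x) to 8.5 mm in front of it (-x), z 14 to 55 mm; 94 to 104 mm wide.
- green_well (a point): Point in the empty finger well behind the green tray's lip: on the well's floor (20 mm above the bench), 27.5 mm behind the lip's inner face; travels with the tray, axes as the station's. The well is 84 mm wide between side walls 32 mm above the bench, and 59 mm long from the lip to a cross wall 38 mm above the bench; 55 mm of it lies open from above even with the tray home.
- blue_station: Low white vial station fixed to the bench, blue stripe along its clear hood's front. Origin: on the bench under the middle of the hood's front edge; x points into the station (the tray slides out along -x), y across, z up. The hood covers x 0 to 150 mm, y -60 to 60, top 76 mm above the bench. A base plate 10 mm high under the tray reaches out to x = -160 mm (y -60 to 60).
- blue_tray (a joint): How far the blue tray is drawn out along its rail, in m: 0 = fully home (stop), 0.11 = fully out (stop). It stays where it is left; moving it takes about 2 to 4 N. It is empty and starts part way out.
- blue_lip_top (a point): Middle of the top edge of the blue upright lip at the tray's front, 55 mm above the bench; travels with the tray, axes parallel to the station's (x into the station). The lip (with a face plate, blue_face, glued on its outside) is 12 mm thick: from 3.5 mm behind this point (+x) to 8.5 mm in front of it (-x), z 14 to 55 mm; 94 to 104 mm wide.
- blue_well (a point): Point in the empty finger well behind the blue tray's lip: on the well's floor (20 mm above the bench), 27.5 mm behind the lip's inner face; travels with the tray, axes as the station's. The well is 84 mm wide between side walls 32 mm above the bench, and 59 mm long from the lip to a cross wall 38 mm above the bench; 55 mm of it lies open from above even with the tray home.
- vial0: Amber glass vial with a black cap, 24 mm diameter, 42 mm high; origin at the centre of its underside, z up. Stands loose on the green tray's floor (20 mm above the bench), under the hood at the start, and rides along with the tray.
- vial1: Amber glass vial with a black cap, 24 mm diameter, 42 mm high; origin at the centre of its underside, z up. Stands loose on the green tray's floor (20 mm above the bench), under the hood at the start, and rides along with the tray.
- vial2: Amber glass vial with a black cap, 24 mm diameter, 42 mm high; origin at the centre of its underside, z up. Stands loose on the green tray's floor (20 mm above the bench), under the hood at the start, and rides along with the tray.
- stray_vial: Amber vial with a white cap, 24 mm diameter, 42 mm high; origin at the centre of its underside, z up. Stands on the bench between the two stations' fronts; to be left alone.
- amber_bottle: Amber bottle with white cap, 72 mm diameter, 150 mm high; origin at the centre of its underside. A bystander at the side of the bench, to be left alone.
- wash_bottle: White wash bottle with red spout, 68 mm diameter, 190 mm high; origin at the centre of its underside. A bystander at the side of the bench, to be left alone.
- beaker: Clear beaker, 90 mm diameter, 110 mm high; origin at the centre of its underside. A bystander at the side of the bench, to be left alone.
- solvent_jar: Clear jar with blue lid, 64 mm diameter, 85 mm high; origin at the centre of its underside. A bystander at the side of the bench, to be left alone.

How it is judged:
By the outcome, as a careful person would: the job done as asked, in the order asked, and still so for the second after the job is handed in, with the robot touching nothing.
It also fails if it takes over 59 s, if anything falls off the work surface, if the arm or the gripper's body presses on something with over 40 N, if the wrist force passes 120 N, or if a joint passes its speed limit or range.

## Working session

There is one attempt and no reset: what is moved stays moved. The work goes in short steps, Python scripts to look and compute and a tool call to move; the robot and the scene stay as the last step left them, time stands still between calls to the robot, and variables do not carry over. Pictures are saved under pics/ and viewed, about 8 in all and at most 12, crops included, and the job is handed in when it is done.

Besides the shell and the picture viewer there is one more tool, called by a JSON object that holds its "method" and its "body", one argument or row to a line. carry_out: Moves the arm, as the interface text tells. Its arguments: {"type":"object","properties":{"rows":{"type":"array"},"hand":{"type":"number"}},"required":["rows"]}

```bash
mkdir -p pics; python3 - <<'E'
from plant import *
import cv2
o=get_obs();print(o['time'],o['tool_pos'],o['tcp_rot'],o['grip_width'])
for n in("scene","side"):
    cv2.imwrite(f"pics/{n}0.png",cv2.cvtColor(capture(n),cv2.COLOR_RGB2BGR))
    print(camera_info(n))
print(camera_info("wrist"))
E
```

```text
0.0 [5.24601354e+02 7.40164152e-02 2.26054939e+02] [2.98252529 1.56927644 2.98247354] 91.78083502442439
{'camera_matrix': array([[488.00288124,   0.        , 322.9384178 ],
       [  0.        , 488.00288124, 249.47593326],
       [  0.        ,   0.        ,   1.        ]]), 'pose': array([[-3.08599174e-01,  6.40983639e-01, -7.02784836e-01,
         1.64096602e+03],
       [ 9.50977748e-01,  2.23597378e-01, -2.13648159e-01,
         3.22243685e+02],
       [ 2.01958727e-02, -7.34264385e-01, -6.78563143e-01,
         1.06165635e+03],
       [ 0.00000000e+00,  0.00000000e+00,  0.00000000e+00,
         1.00000000e+00]])}
{'camera_matrix': array([[594.68989153,   0.        , 325.30147927],
       [  0.        , 594.68989153, 240.47366291],
       [  0.        ,   0.        ,   1.        ]]), 'pose': array([[-9.69365825e-01, -1.61620614e-01,  1.84955870e-01,
         3.15753289e+02],
       [-2.45580110e-01,  6.51556991e-01, -7.17749188e-01,
         1.00010949e+03],
       [-4.50622603e-03, -7.41183017e-01, -6.71287889e-01,
         9.95643351e+02],
       [ 0.00000000e+00,  0.00000000e+00,  0.00000000e+00,
         1.00000000e+00]])}
{'camera_matrix': array([[364.66731739,   0.        , 320.74851082],
       [  0.        , 364.66731739, 238.21933307],
       [  0.        ,   0.        ,   1.        ]]), 'mount': array([[ 2.93096613e-04, -2.94109882e-01,  9.55771569e-01,
        -1.57548842e+02],
       [ 7.29104216e-04, -9.55771293e-01, -2.94110021e-01,
         7.79764729e+01],
       [ 9.99999691e-01,  7.83059731e-04, -6.56965738e-05,
         7.72280292e-01],
       [ 0.00000000e+00,  0.00000000e+00,  0.00000000e+00,
         1.00000000e+00]])}
```

View pics/scene0.png

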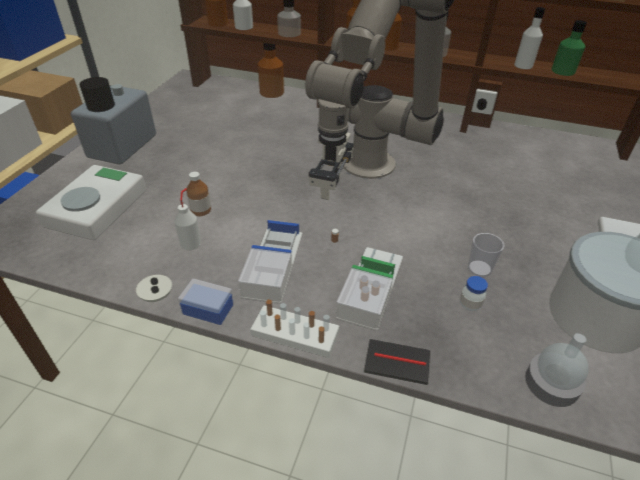

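View pics/side0.png

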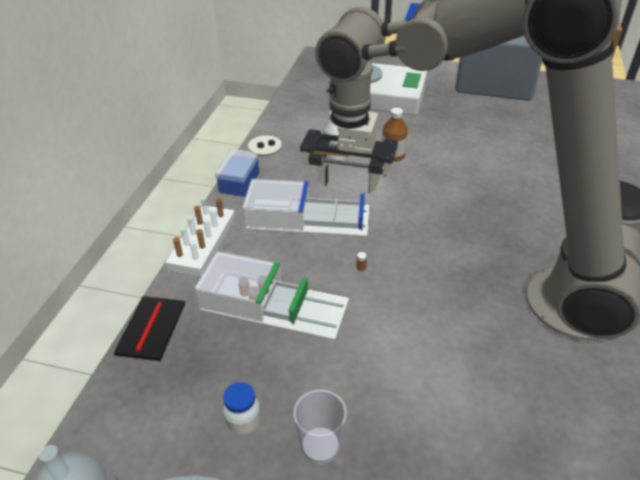

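```bash
python3 - <<'E'
import cv2,numpy as np
a=cv2.imread('pics/side0.png')[165:345,185:385]
b=cv2.imread('pics/scene0.png')[210:335,230:410]
cv2.imwrite('pics/c1.png',cv2.resize(a,None,fx=3.33,fy=3.33,interpolation=cv2.INTER_CUBIC)[:600])
cv2.imwrite('pics/c2.png',cv2.resize(b,None,fx=4.4,fy=4.4,interpolation=cv2.INTER_CUBIC))
E
```

```text
(no output)
```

View pics/c1.png

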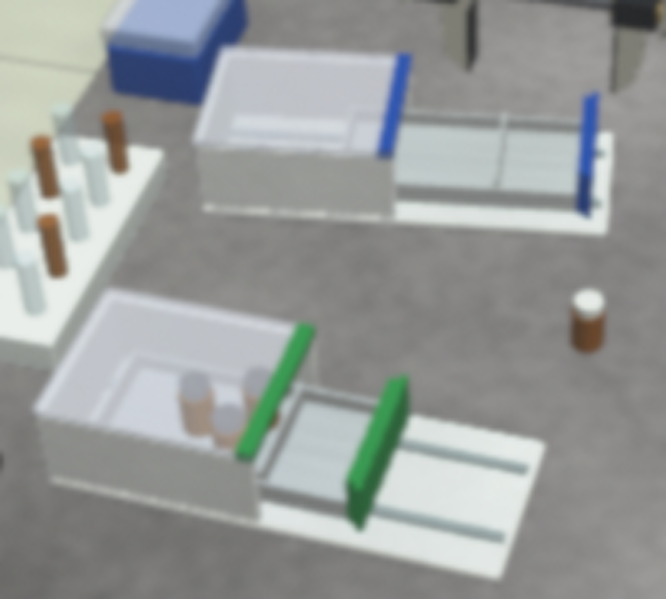

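View pics/c2.png

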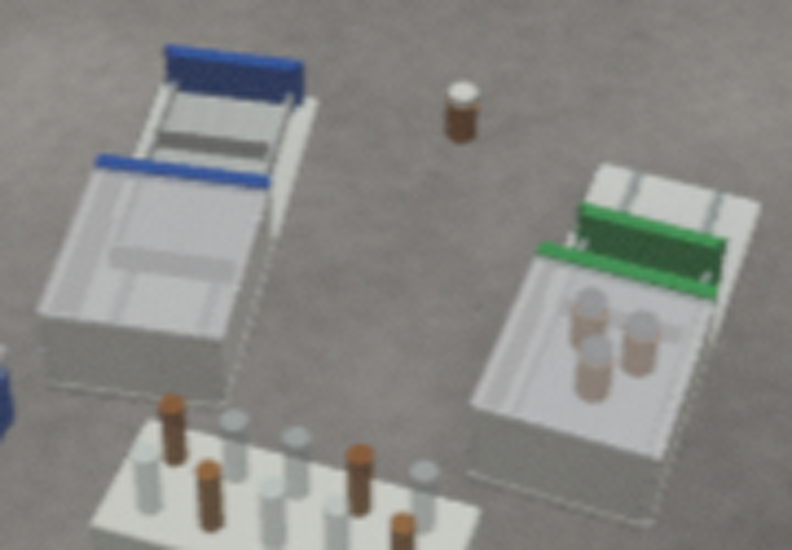

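```bash
cat > h.py <<'E'
import numpy as np,cv2
from scipy.optimize import least_squares
def cam(info,pose=None):
    return info['camera_matrix'], np.linalg.inv(info['pose'] if pose is None else pose)
def proj(KT,P):
    K,T=KT; c=np.atleast_2d(P)@T[:3,:3].T+T[:3,3]; q=c@K.T; return q[:,:2]/q[:,2:]
def world(p,S):
    S=np.array(S,float);c,s=np.cos(p[2]),np.sin(p[2])
    return np.c_[p[0]+c*S[:,0]-s*S[:,1],p[1]+s*S[:,0]+c*S[:,1],S[:,2]]
E
python3 - <<'E'
from plant import *
from h import *
C={'s':(cam(camera_info('side')),(185,165),3.33),'t':(cam(camera_info('scene')),(230,210),4.4)}
F=0
D={'blue':[('s',607,234,-160,60,0),('s',612,133,-160,-60,10),('s',405,56,0,-60,76),('s',388,153,0,60,76),('s',395,217,0,60,0),('s',206,211,150,60,0),('s',222,48,150,-60,76),('s',197,145,150,60,76),
 ('t',98,160,0,-60,76),('t',268,183,0,60,76),('t',42,314,150,-60,76),('t',222,338,150,60,76),('t',45,385,150,-60,0),('t',230,403,150,60,0),('t',318,100,-160,60,10)],
'green':[('s',500,578,-160,60,0),('s',545,443,-160,-60,10),('s',308,327,0,-60,76),('s',245,455,0,60,76),('s',258,521,0,60,0),('s',52,481,150,60,0),('s',112,292,150,-60,76),('s',38,411,150,60,76),
 ('t',540,247,0,-60,76),('t',717,292,0,60,76),('t',473,405,150,-60,76),('t',660,457,150,60,76),('t',470,473,150,-60,0),('t',652,524,150,60,0),('t',600,165,-160,-60,10),('t',758,204,-160,60,10)]}
L={'blue':[('s',590,95,-50,55),('t',168,47,-50,55),('t',303,64,50,55)],'green':[('s',402,380,-50,55),('t',582,208,-50,55),('t',725,243,50,55)]}
for k in D:
    def res(p,split=False):
        r=[]
        for c,u,v,*S in D[k]:
            KT,o,f=C[c]; r.append(proj(KT,world(p,[S]))[0]-[o[0]+u/f,o[1]+v/f])
        return np.array(r) if split else np.ravel(r)
    s=least_squares(res,[600,-100 if k=='blue' else 100,0],loss='soft_l1')
    print(k,s.x[:2].round(1),np.degrees(s.x[2]).round(2)); print(res(s.x,True).round(1).tolist())
    for c,u,v,y,z in L[k]:
        KT,o,f=C[c]
        q=least_squares(lambda e:proj(KT,world(s.x,[[e[0],e[1],z]]))[0]-[o[0]+u/f,o[1]+v/f],[-60,y]).x
        print(' lip',c,q.round(1))
    print(' lip home/out top',world(s.x,[[-58.5,0,55],[-168.5,0,55]]).round(1).tolist())
for c,u,v,z in [('s',588,298,42),('t',463,92,42)]:
    KT,o,f=C[c]; print('stray',least_squares(lambda e:proj(KT,[e[0],e[1],z])[0]-[o[0]+u/f,o[1]+v/f],[500,0]).x)
E
```

```text
blue [ 659.3 -135.4] 9.3
[[-0.3, 1.8], [-0.1, -0.9], [1.3, -0.8], [1.2, -0.6], [-0.0, 3.5], [-1.9, 2.1], [-0.9, -1.1], [-2.1, -1.3], [0.1, -1.8], [0.8, -2.4], [-1.1, -1.1], [0.4, -1.1], [0.8, 1.1], [-0.4, 2.3], [-0.6, -1.2]]
 lip s [-141.7  -45.7]
 lip t [-142.6  -46.6]
 lip t [-140.8   54.7]
 lip home/out top [[601.6, -144.9, 55.0], [493.1, -162.7, 55.0]]
green [652.3 172.8] -1.27
[[-0.5, 2.6], [-0.3, -1.0], [1.3, -0.4], [1.5, 0.2], [0.4, 4.1], [-1.9, 2.2], [-2.6, -2.1], [-2.9, -0.5], [0.1, -2.0], [0.5, -1.9], [-0.7, -1.1], [0.4, -0.9], [-1.1, 1.6], [-0.6, 1.9], [-0.5, -1.4], [0.3, -1.3]]
 lip s [-65.6 -46.8]
 lip t [-59.  -46.9]
 lip t [-59.8  52.5]
 lip home/out top [[593.8, 174.1, 55.0], [483.8, 176.5, 55.0]]
stray [484.62915772   7.23995353]
stray [488.26892621  11.37125666]
```

```bash
python3 - <<'E'
from plant import *
from h import *
from scipy.spatial.transform import Rotation as Ro
o=get_obs();R=Ro.from_euler('xyz',o['tcp_rot']).as_matrix();print(R.round(3),o['tool_pos'])
B=(659.3,-135.4,np.radians(9.3));G=(652.3,172.8,np.radians(-1.27))
print(world(B,[[-190,2,35],[-67-9.5,2,35]])-o['tool_pos'], world(G,[[-30,2,30]]))
E
```

```text
[[-0.001  0.     1.   ]
 [ 0.     1.    -0.   ]
 [-1.     0.    -0.001]] [5.24622369e+02 6.97842745e-02 2.26123290e+02]
[[ -53.14816316 -164.20079885 -191.12328999]
 [  58.85996065 -145.85876516 -191.12328999]] [[622.35169719 175.4644247   30.        ]]
```

{"method": "carry_out", "body": {
  "hand": 0,
  "rows": [
    [-10,-27,-20,-7],
    [-20,-55,-40,-14],
    [-30,-82,-60,-21],
    [-40,-110,-80,-28],
    [-48,-137,-90,-35],
    [-53,-164,-90,-42],
    [-53,-164,-90,-49],
    [-53,-164,-90,-56],
    [-53,-164,-90,-63],
    [-53,-164,-90,-70],
    [-53,-164,-90,-76],
    [-53,-164,-90,-80.7],
    [-53,-164,-90,-80.7],
    [-53,-164,-90,-80.7]
  ]
}}

```text
time: 1.27
tool_pos: [471.5, -163.8, 135.9]
tcp_rot: [-2.996, 1.569, 1.882]
contact_force: [0.1, 0.1, 0.6]
grip_width: 3.2
```

```bash
python3 - <<'E'
from plant import *
import cv2
o=get_obs();print(o['time'],o['tool_pos'],o['tcp_rot'],o['grip_width'],o['contact_force'])
cv2.imwrite("pics/w1.png",cv2.cvtColor(capture("wrist"),cv2.COLOR_RGB2BGR))
E
```

```text
1.2667 [ 471.48215343 -163.83144464  135.89115549] [-2.99574888  1.569097    1.88155763] 3.1773607872026046 [0.06620935 0.13020629 0.60440177]
```

View pics/w1.png

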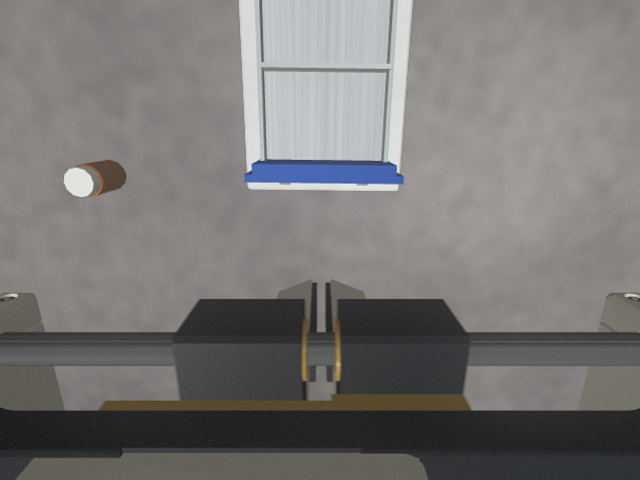

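{"method": "carry_out", "body": {
  "hand": 0,
  "rows": [
    [0,0,-20,0],
    [0,0,-45,0],
    [0,0,-70,0],
    [0,0,-90,0],
    [0,0,-100,0],
    [0,0,-100,0],
    [8,1.3,-100,0],
    [16,2.6,-100,0],
    [24,3.9,-100,0],
    [32,5.2,-100,0],
    [39,6.4,-100,0],
    [46,7.6,-100,0],
    [53,8.7,-100,0],
    [60,9.9,-100,0],
    [67,11,-100,0],
    [74,12.1,-100,0],
    [81,13.3,-100,0],
    [88,14.4,-100,0],
    [94,15.4,-100,0],
    [98,16,-100,0]
  ]
}}

```text
time: 2.98
tool_pos: [570.3, -147.8, 35.8]
tcp_rot: [-3.137, 1.569, 1.741]
contact_force: [-2.2, -1.9, 1.8]
grip_width: 0.5
```

{"method": "carry_out", "body": {
  "rows": [
    [2,0.3,0,0],
    [4,0.6,0,0],
    [6,1,0,0],
    [8,1.3,0,0],
    [9,1.5,0,0],
    [10,1.6,0,0],
    [11,1.8,0,0],
    [12,2,0,0]
  ]
}}

```text
time: 3.65
tool_pos: [582.3, -145.8, 35.8]
tcp_rot: [-3.061, 1.569, 1.817]
contact_force: [-2.0, -1.9, -1.1]
grip_width: 0.8
```

{"method": "carry_out", "body": {
  "rows": [
    [1,0.2,0,0],
    [2,0.3,0,0],
    [3,0.5,0,0],
    [3,0.5,0,0]
  ]
}}

```text
time: 3.98
tool_pos: [583.4, -145.6, 35.7]
tcp_rot: [-2.053, 1.566, 2.824]
contact_force: [-8.7, -3.3, 5.7]
grip_width: 0.6
```

{"method": "carry_out", "body": {
  "rows": [
    [1,0.2,0,0],
    [2.5,0.4,0,0],
    [4,0.7,0,0],
    [4,0.7,0,0]
  ]
}}

```text
time: 4.32
tool_pos: [583.4, -145.6, 35.8]
tcp_rot: [-1.85, 1.557, 3.028]
contact_force: [-16.9, -5.0, 10.6]
grip_width: 0.4
```

```bash
python3 - <<'E'
from plant import *
import cv2
cv2.imwrite("pics/w2.png",cv2.cvtColor(capture("wrist"),cv2.COLOR_RGB2BGR))
E
```

```text
(no output)
```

View pics/w2.png

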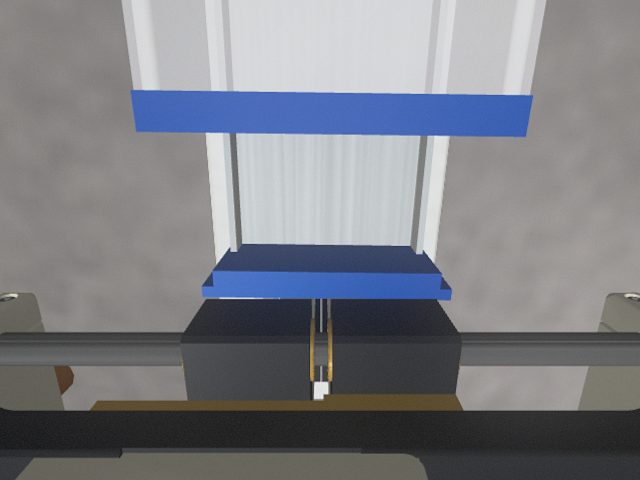

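{"method": "carry_out", "body": {
  "rows": [
    [-10,-2,0,0],
    [-25,-4,0,0],
    [-30,-5,15,0],
    [-30,-5,45,0],
    [-30,-5,80,0],
    [-30,-5,100,0],
    [-20,20,105,-2],
    [-10,50,105,-4],
    [0,82,105,-6],
    [10,115,105,-8],
    [15,150,105,-10],
    [22,185,105,-10.6],
    [28,220,105,-10.6],
    [32,255,105,-10.6],
    [36,285,105,-10.6],
    [39,305,105,-10.6],
    [39,316,105,-10.6],
    [39,321,105,-10.6],
    [39,321,105,-10.6],
    [39,321,105,-10.6]
  ]
}}

```text
time: 6.03
tool_pos: [622.4, 174.5, 140.8]
tcp_rot: [-1.832, 1.557, 2.86]
contact_force: [0.2, -0.5, -0.7]
grip_width: 0.6
```

```bash
python3 - <<'E'
from plant import *
import cv2
from scipy.spatial.transform import Rotation as Ro
o=get_obs();print(o['time'],o['tool_pos'],o['contact_force']);print(Ro.from_euler('xyz',o['tcp_rot']).as_matrix().round(3))
cv2.imwrite("pics/w3.png",cv2.cvtColor(capture("wrist"),cv2.COLOR_RGB2BGR))
E
```

```text
6.0333 [622.36851287 174.51767002 140.817008  ] [ 0.21265819 -0.5428928  -0.68436165]
[[-0.013  1.    -0.02 ]
 [ 0.004 -0.02  -1.   ]
 [-1.    -0.013 -0.004]]
```

View pics/w3.png

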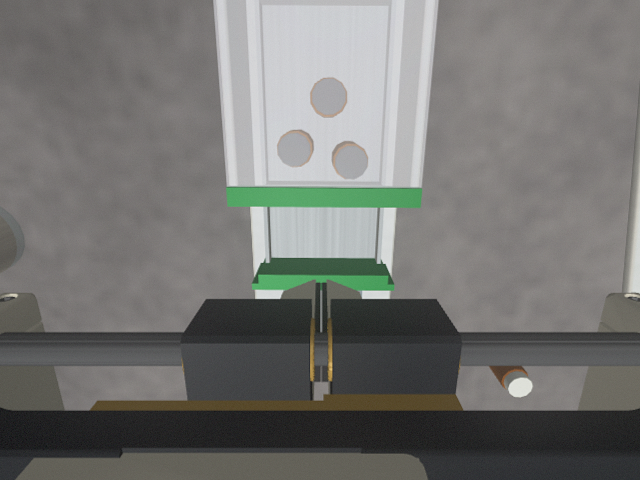

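```bash
python3 - <<'E'
from plant import *
from h import *
from scipy.spatial.transform import Rotation as Ro
o=get_obs();i=camera_info('wrist');T=np.eye(4);T[:3,:3]=Ro.from_euler('xyz',o['tcp_rot']).as_matrix();T[:3,3]=o['tool_pos']
KT=cam(i,T@i['mount'])
G=(652.3,172.8,np.radians(-1.27))
P=[[-55,47,55],[-55,-47,55],[-67,52,55],[-67,-52,55],[0,60,76],[0,-60,76],[-55,42,20],[-55,-42,20]]
print(proj(KT,world(G,P)).round(0).tolist(), proj(KT,o['tool_pos']))
def inv(u,v,z):
    q=least_squares(lambda e:proj(KT,[e[0],e[1],z])[0]-[u,v],[600,170]).x
    print(u,v,q.round(1))
for u,v,z in [(262,277,55),(388,277,55),(253,288,55),(393,288,55),(229,206,76),(421,206,76),(264,258,20),(384,258,20)]: inv(u,v,z)
E
```

```text
[[254.0, 277.0], [384.0, 277.0], [249.0, 292.0], [390.0, 292.0], [223.0, 209.0], [416.0, 210.0], [268.0, 259.0], [371.0, 260.0]] [[316.93008213 302.26643905]]
262 277 [598.3 215.5]
388 277 [596.5 124.5]
253 288 [589.6 222.7]
393 288 [587.7 120.5]
229 206 [655.8 228.7]
421 206 [653.4 109.7]
264 258 [599.6 219.3]
384 258 [597.7 121.8]
```

{"method": "carry_out", "body": {
  "rows": [
    [0,-1,-20,0],
    [0,-1,-45,0],
    [0,-1,-70,0],
    [0,-1,-85,0],
    [0,-1,-95,0],
    [0,-1,-102,0],
    [0,-1,-108,0],
    [0,-1,-112,0],
    [0,-1,-112,0]
  ]
}}

```text
time: 6.83
tool_pos: [622.5, 172.9, 28.7]
tcp_rot: [-1.831, 1.557, 2.861]
contact_force: [-0.0, -0.2, -0.8]
grip_width: 0.5
```

```bash
python3 - <<'E'
from plant import *
import cv2
cv2.imwrite("pics/w4.png",cv2.cvtColor(capture("wrist"),cv2.COLOR_RGB2BGR))
E
```

```text
(no output)
```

View pics/w4.png

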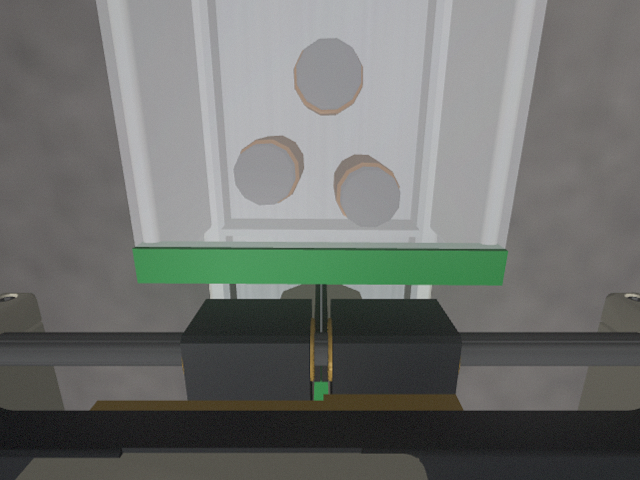

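{"method": "carry_out", "body": {
  "rows": [
    [-4,0,-1,0],
    [-8,0,-1,0],
    [-11,0,-1,0],
    [-12,0,-1,0],
    [-13,0,-1,0],
    [-14,0,-1,0],
    [-15,0.3,-1,0],
    [-16,0.3,-1,0],
    [-17,0.4,-1,0],
    [-18,0.4,-1,0],
    [-20,0.4,-1,0],
    [-22,0.5,-1,0],
    [-24,0.5,-1,0],
    [-27,0.6,-1,0],
    [-30,0.7,-1,0],
    [-33,0.7,-1,0],
    [-36,0.8,-1,0],
    [-39,0.9,-1,0],
    [-42,0.9,-1,0],
    [-45,1,-1,0]
  ]
}}

```text
time: 8.55
tool_pos: [577.4, 174.2, 28.3]
tcp_rot: [-1.865, 1.558, 2.826]
contact_force: [3.1, -0.0, 2.0]
grip_width: 0.3
```

{"method": "carry_out", "body": {
  "rows": [
    [-1,0,0,0],
    [-2.5,0,0,0],
    [-5,0.1,0,0],
    [-8,0.2,0,0],
    [-11,0.2,0,0],
    [-14,0.3,0,0],
    [-17,0.4,0,0],
    [-20,0.5,0,0],
    [-23,0.5,0,0],
    [-26,0.6,0,0],
    [-29,0.6,0,0],
    [-32,0.7,0,0],
    [-35,0.8,0,0],
    [-38,0.9,0,0],
    [-41,0.9,0,0],
    [-44,1,0,0],
    [-47,1,0,0],
    [-50,1.1,0,0],
    [-52,1.1,0,0],
    [-53,1.2,0,0]
  ]
}}

```text
time: 10.22
tool_pos: [524.0, 175.3, 28.3]
tcp_rot: [-1.845, 1.558, 2.846]
contact_force: [1.9, 0.4, 0.1]
grip_width: 0.2
```

{"method": "carry_out", "body": {
  "rows": [
    [-1,0,0,0],
    [-2.5,0,0,0],
    [-5,0.1,0,0],
    [-8,0.2,0,0],
    [-11,0.2,0,0],
    [-14,0.3,0,0],
    [-16,0.4,0,0],
    [-18,0.4,0,0],
    [-19,0.4,0,0],
    [-20,0.5,0,0],
    [-21,0.5,0,0],
    [-22,0.5,0,0],
    [-23,0.5,0,0],
    [-24,0.5,0,0]
  ]
}}

```text
time: 11.38
tool_pos: [500.0, 175.8, 28.3]
tcp_rot: [-1.85, 1.558, 2.841]
contact_force: [1.0, 1.5, -1.1]
grip_width: 0.4
```

{"method": "carry_out", "body": {
  "rows": [
    [-1,0,0,0],
    [-2,0,0,0],
    [-3,0,0,0],
    [-4,0,0,0],
    [-5,0,0,0],
    [-6,0,0,0],
    [-6,0,0,0]
  ]
}}

```text
time: 11.97
tool_pos: [499.1, 175.9, 28.6]
tcp_rot: [-2.81, 1.566, 1.88]
contact_force: [16.9, 0.2, -12.9]
grip_width: 0.7
```

{"method": "carry_out", "body": {
  "rows": [
    [2,0,0,0],
    [6,0,0,0],
    [12,0,0,0],
    [18,0,0,0],
    [18,0,0,0],
    [18,0,15,0],
    [18,0,35,0],
    [18,0,60,0],
    [18,0,90,0],
    [18,0,120,0],
    [10,-20,140,0],
    [-5,-50,155,0],
    [-25,-80,160,0],
    [-50,-110,160,0],
    [-75,-140,160,0],
    [-95,-165,160,0],
    [-105,-175,160,0],
    [-105,-175,160,0]
  ]
}}

```text
time: 13.47
tool_pos: [391.9, -0.5, 188.7]
tcp_rot: [-2.555, 1.565, 2.133]
contact_force: [0.8, 1.3, 0.1]
grip_width: 0.5
```

```bash
python3 - <<'E'
from plant import *
import cv2,numpy as np
o=get_obs();print(o['time'],o['tool_pos'],o['contact_force'])
a=cv2.cvtColor(capture("side"),cv2.COLOR_RGB2BGR)[165:345,185:385]
b=cv2.cvtColor(capture("scene"),cv2.COLOR_RGB2BGR)[200:335,230:420]
a=cv2.resize(a,(440,396),interpolation=cv2.INTER_CUBIC)
cv2.imwrite("pics/f1.png",cv2.resize(cv2.cvtColor(capture("side"),cv2.COLOR_RGB2BGR)[165:345,185:385],None,fx=3.33,fy=3.33,interpolation=cv2.INTER_CUBIC))
cv2.imwrite("pics/f2.png",cv2.resize(b,None,fx=4.2,fy=4.2,interpolation=cv2.INTER_CUBIC))
E
```

```text
13.4667 [391.91574256  -0.50187635 188.72659036] [0.84042263 1.26332997 0.06493438]
```

View pics/f1.png

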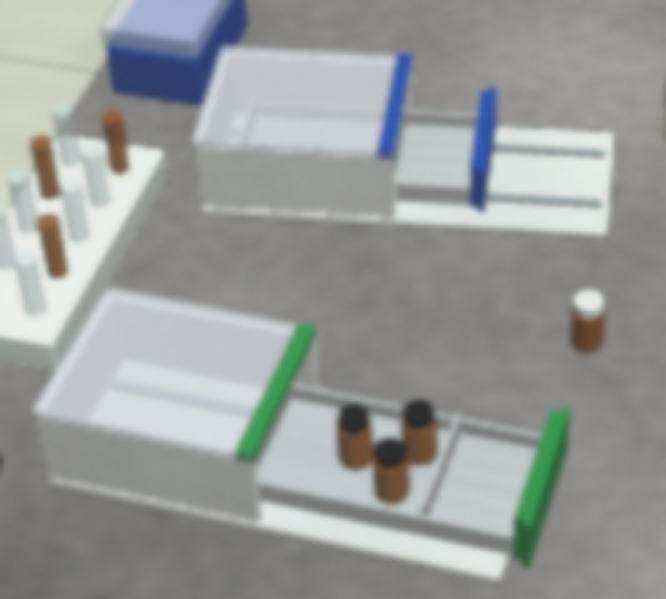

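View pics/f2.png

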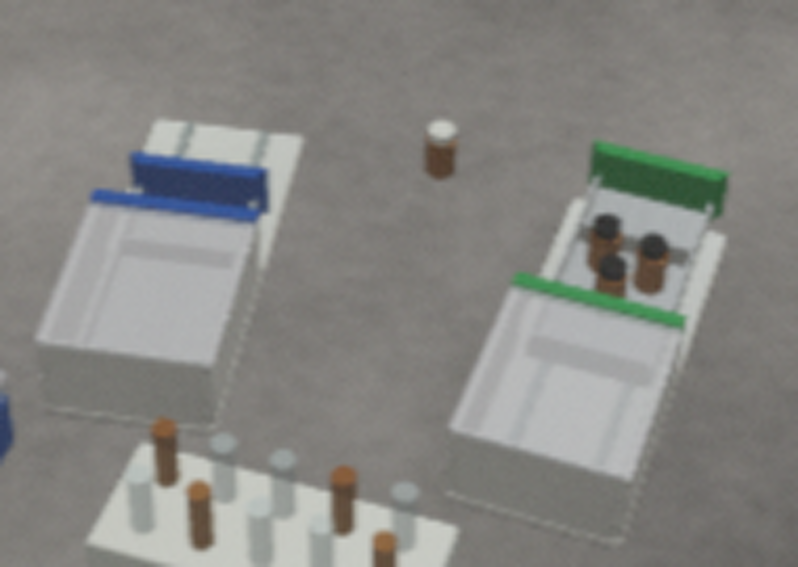

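```bash
python3 -c "
from plant import *
print(close_job())"
```

```text
the job is handed in; nothing more can be done
None
```

The blue tray is fully home and the green tray is drawn out to its stop, done in that order. The job was handed in at about 13.5 s.

- **Blue tray:** I pushed it in with the closed fingertips against the front of its lip. At the end it stayed at x = 583.4 mm while the push force rose from 9 to 17 N, which I took as the stop. That position agrees with the expected home position to within 1 mm.
- **Green tray:** I lowered the closed fingers into the finger well, pulled the lip from behind at about 36 mm/s, and pinched neither lip. It stopped firmly at about 17 N. By my measurements that is roughly 108 mm of travel; the 2 mm short of 110 is within the camera error, so I relied on the rise in force.
- **Last check:** In the final side and scene pictures, the three black-capped vials stand in the open green tray, the blue tray is home and the stray vial is where it was. I did not view the beaker, jar, amber bottle or wash bottle in the final pictures, but the arm's path stayed clear of them. The arm was clear of everything, reading about 1.5 N, and no check failed.

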